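# Shim the rocking hand punch

## Robot

A 6-joint arm with a two-finger parallel gripper is mounted at the origin on a cart in front of the work surface, level with it; the furniture and walls round the work are solid. World frame = base frame: x ahead of the robot, y to its left, z up, the work surface at z = 0. Lengths are in mm, angles in rad, forces in N, time in s.
With the tool pointing down it reaches from about 300 to 775 mm from the base axis. Payload 14.6 kg.
Tool frame: the origin (TCP) lies at the centre of the arm's flange, where the gripper is bolted on; the fingertips stand 199 mm ahead of it and the grasp point (between the pads) lies 180 mm ahead of it; z points along the fingers, y is the line along which they close (so a half turn about z gives the same grasp; the last joint's range is limited). The gripper opens to 94 mm and grips with 3 to 60 N. Pads are 16 mm wide; open, the fingers measure 119 mm over their backs; the gripper's body (75 mm by 177 mm) begins 78 mm behind the grasp point.
Start: joints at [-1.387, 0.3, 1.521, -0, 1.321, -0.067], TCP at [136.492, -532.786, 404.646] pointing down, gripper open.
Joint ranges: [-3.03, 3.03], [-0.79, 2.21], [0.23, 2.52], [-1.04, 4.18], [0, 3.07], [-2.55, 2.55]. Speed limits (rad/s): [2.22, 2.22, 2.57, 3.14, 3.14, 3.14].

## Interface

Orientations are given as [roll, pitch, yaw] about the fixed x, y, z axes, in that order (R = Rz(yaw) Ry(pitch) Rx(roll)).
In Python, from cell import manip, optics, workorder gives the robot as it stands.
- The arm moves only by the tool step_arm, never from a script. Its argument "increments" is a list that holds one entry, the list of rows, each a list of 7 numbers: the turn, a rotation vector about the tool's x, y, z as a fraction of full scale, then the shift along the tool's x, y, z as a fraction of full scale, then the closure, from -1 (fully open) to 1 (shut). In form: [[[wx, wy, wz, tx, ty, tz, fingers], ...]]. A call has 1 to 5 rows; each row shifts and turns the commanded pose from where the row before left it, along the tool's axes as they then stand; what a row does not reach is not made up. Full scale, the value 1, is 40 mm for a shift and 45 degrees for a turn. A row lasts 1/10 s, in which the tool goes at most 50 mm and 8.59 degrees, less where a joint would pass 70% of its speed; a pose out of reach is approached as far as the arm can. A call with a number of a shift or a turn outside -1 to 1 is refused whole. A call with a gripper value outside its range is refused whole. The fingers move at their own pace and stop on an object; "newtons" is the grip in N (left out, the last holds). Time passes only in rows, so rows that do not move let the fingers close. It gives the time, the measured TCP pose, the force, the opening and the grip force at its end, in the units of the state.
- manip.read_state(): the state, without advancing time (a new reading comes with each control period).
- optics.camera(name): name is "scene" or "top" or "wrist"; returns a dict with "frame" (400x640x3 uint8, red, green, blue), "range_z" (400x640 float32, mm along the optical axis (not along the pixel's ray), 0 where there is no reading), "mtx" (3x3 intrinsics, pixels), "cam_to_world" (4x4, takes a point from camera to world coordinates). Camera axes: x right, y down, z forward; pixel columns grow to the right and rows downward; lengths in mm; the calibration is good to about 2 mm. A picture is of the moment at which its call begins.
- workorder.sign_off(): hands the job in; it is judged then, once.
The state is a dict: "clock": time; "joints": joint angles; "qd": joint speeds; "effort": joint torques, N m; "eef_pos": TCP position; "eef_rot": TCP orientation; "wrist_force": force on the tool from outside, world axes, zero at the start; "moment": the same for the moment, N m; "finger_gap": finger opening in mm; "finger_force": force on a finger pad.
Only numpy, scipy, OpenCV 4.12 (cv2) and the standard library are available. Lean on these libraries where they do the work, as an engineer would, in place of code of your own. Each camera call takes 0.05 s, during which the arm holds its last target. There are 200 camera calls.

## Task

The green hand punch rocks because its front right rubber foot is worn short. Slide the orange levelling wedge, thin end first, under that foot until it just bites - snug under a light push, without jacking the punch up or shoving it along - and let go of it. Then press down on the corner of the base above that foot, with one to two kilos, to make sure that it no longer rocks, and leave the wedge in place and the things around undisturbed.

Things in the scene. Friction and masses are not known exactly. Their poses are not given: they have to be found in the camera images.
- punch: Green hand punch, 5 kg, free on four domed feet, 20 mm across, at x +-52, y +-42 mm. Base plate 140 x 120 mm, corners of radius 18, from 20 to 34 mm above the board; the frame (275 mm high) stands at middle and rear, the front corners are clear. Origin: board level under its middle; x to its rear, y to its left, z up. Pressed over the worn foot with 7 N or more it rocks; pushed up there with some 17 N or more it lifts.
- punch_corner (a point): Top of the base plate, 34 mm above the board, over the centre of the worn front right foot (punch x -52, y -42 mm); the place to press. Axes as the punch. The worn foot hangs 4 to 10 mm clear of the board; how much is not reported and must be felt: a good bite adds 3 to 6 N of drag to that of the free blade.
- wedge: Orange nylon wedge, slick, 101 x 30 mm, 80 g, flat below. Origin: middle of its underside; x to the thin end, z up. The blade rises evenly from 3 mm thick at the thin end (x +50.5 mm) to 12.5 mm at x -25.5 (1 in 8); behind it a block 12.5 mm high carries a finger fin. It can enter under the foot from the front, the right or the corner between.
- wedge_fin (a point): Middle of the upright finger fin at the wedge's thick end, where to grip: 14 mm thick across the wedge (y), 25 mm long (x), from 12.5 to 52 mm above the wedge's underside. This point is 36 mm above the underside and 38 mm behind the wedge's middle, 88.5 mm from the thin end. Axes as the wedge.
- highlighter: Grey and green text marker, 124 x 43 x 17 mm, lying at the right edge of the board; origin under its middle. Leave it alone.
- marker: Marker pen with a blue cap, 130 mm long, 18 mm high, lying at the front edge; origin under its middle, its long side along its y. Leave it alone.
- card: Blister card of spare blades, 62 x 118 x 12 mm, lying to the left of the punch; origin under its middle. Leave it alone.
- cutter_black: Black cutter, 134 mm long, 20 mm high, lying in front of the green tin box; origin under its middle. Leave it alone.
- parts_tin: Green tin box, fixed, 134 (x) x 171 (y) x 68 mm, front right of the punch; origin under its middle.
- tape_dispenser: Black desk tape dispenser, fixed, 69 (x) x 200 (y) x 90 mm (its right end 25 mm high), front left of the punch; origin under its middle. Some 160 mm of board are free between it and the tin box.

How it is judged:
By the outcome, as a careful person would: the job done as asked, in the order asked, and still so for the second after the job is handed in, with the robot touching nothing.
It also fails if it takes over 72 s, if anything falls off the work surface, if the arm or the gripper's body presses on something with over 40 N, if the wrist force passes 120 N, or if a joint passes its speed limit or range.

## Working session

There is one attempt and no reset: what is moved stays moved. The work goes in short steps, Python scripts to look and compute and a tool call to move; the robot and the scene stay as the last step left them, time stands still between calls to the robot, and variables do not carry over. Pictures are saved under pics/ and viewed, at most 10 in all, crops included, and the job is handed in when it is done.

Besides the shell and the picture viewer there is one more tool, called after ">>>" in YAML: its name, and indented under it one key for each argument. step_arm: Moves the arm, as the interface text tells. Its arguments: {"type":"object","properties":{"increments":{"type":"array","items":{"type":"array","items":{"type":"array","items":{"type":"number"}}}},"newtons":{"type":"number"}},"required":["increments"]}

```bash
ls; mkdir -p pics; python3 - <<'E'
from cell import manip, optics
import cv2,numpy as np
print(manip.read_state())
for n in ("scene","top"):
    c=optics.camera(n); cv2.imwrite(f"pics/{n}0.png",c["frame"][:,:,::-1]); np.savez(f"{n}0.npz",**c); print(n,c["mtx"].tolist(),c["cam_to_world"].round(3).tolist())
E
```

```text
pics
{'clock': 0.0, 'joints': array([-1.38658367e+00,  3.00482262e-01,  1.52160835e+00, -6.44594241e-06,
        1.32073157e+00, -6.65942047e-02]), 'qd': array([-0.00037227, -0.00026509, -0.00141582,  0.00079388, -0.00195419,
        0.0021438 ]), 'effort': array([ 9.70179208e-04, -5.31800723e+01, -3.52735341e+01,  7.08681252e-02,
        2.43313605e-02, -8.54640280e-05]), 'eef_pos': array([ 136.49476433, -532.75349119,  404.06853603]), 'eef_rot': array([-3.14036544e+00, -7.55890487e-05,  2.50808413e-01]), 'wrist_force': array([-0.04781449, -1.04874993,  0.17459451]), 'moment': array([-0.08781988, -0.02785223, -0.00051495]), 'finger_force': 0.0, 'finger_gap': 94.19549679952954}
scene [[444.6655312364968, 0.0, 317.77835046820906], [0.0, 444.6655312364968, 198.9191813483606], [0.0, 0.0, 1.0]] [[-0.824, -0.338, 0.454, 61.255], [-0.566, 0.461, -0.684, 602.449], [0.022, -0.821, -0.571, 629.078], [0.0, 0.0, 0.0, 1.0]]
top [[434.12510873536326, 0.0, 319.69595060641484], [0.0, 434.12510873536326, 206.08422391862823], [0.0, 0.0, 1.0]] [[-0.012, -0.986, 0.169, 340.079], [-1.0, 0.016, 0.022, -80.921], [-0.025, -0.169, -0.985, 996.012], [0.0, 0.0, 0.0, 1.0]]
```

View pics/top0.png

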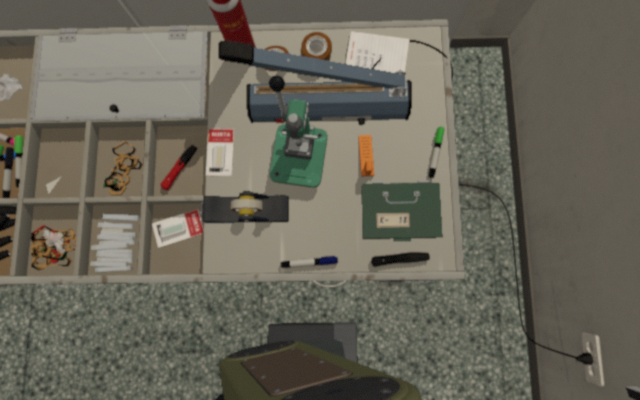

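View pics/scene0.png

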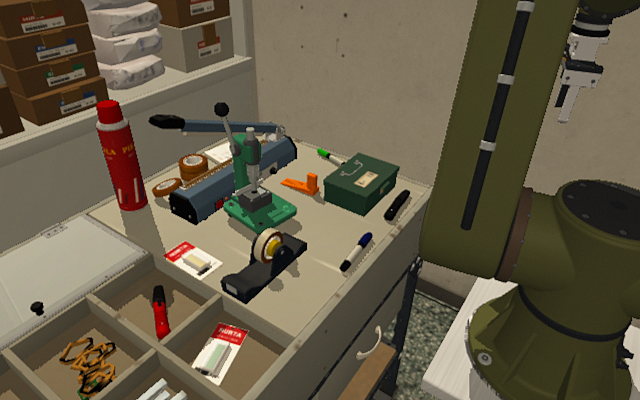

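The top view shows the punch base around (300,158), with the worn corner near (318,183). The wedge is at (367,155), parallel to the punch's right side, with the tin at (400,210) and the dispenser at (247,207). In the scene view the wedge's fin is at (313,183), at the robot's end. Next I'll measure from the depth data.

```bash
cat > h.py <<'E'
import numpy as np,cv2
def pts(c):
    z=c["range_z"]; K=c["mtx"]; v,u=np.indices(z.shape)
    p=np.stack([(u-K[0,2])*z/K[0,0],(v-K[1,2])*z/K[1,1],z],-1)
    T=c["cam_to_world"]; w=p@T[:3,:3].T+T[:3,3]; w[z<=0]=np.nan
    return w
def hsv(c): return cv2.cvtColor(c["frame"],cv2.COLOR_RGB2HSV)
def rect(xy):
    r=cv2.minAreaRect(xy.astype(np.float32)); return [np.round(a,1) for a in (r[0],r[1],r[2])]
def orange(c):
    h=hsv(c); return (h[...,0]>5)&(h[...,0]<20)&(h[...,1]>170)&(h[...,2]>90)
def green(c):
    h=hsv(c); return (h[...,0]>65)&(h[...,0]<90)&(h[...,1]>110)
def near(w,x0,x1,y0,y1,z0,z1):
    with np.errstate(invalid='ignore'):
        return (w[...,0]>x0)&(w[...,0]<x1)&(w[...,1]>y0)&(w[...,1]<y1)&(w[...,2]>z0)&(w[...,2]<z1)
E
python3 - <<'E'
from h import *
for n in("top","scene"):
    c=dict(np.load(n+"0.npz")); w=pts(c)
    if n=="top":
        for nm,(u,v) in dict(punch=(312,178),wedge=(367,145),fin=(367,170),tin=(420,200),disp=(230,208),board=(340,215)).items(): print(nm,w[v,u].round(1))
    m=orange(c)&near(w,300,700,-300,100,-10,80); p=w[m]; print(n,"orange",len(p),rect(p[:,:2]),np.percentile(p[:,2],[2,50,98]).round(1))
    f=p[p[:,2]>44]; print(" fin",len(f),f.mean(0).round(1),rect(f[:,:2]) if len(f)>3 else 0)
    l=p[p[:,2]<20]; print(" low",rect(l[:,:2]))
    m=green(c)&near(w,300,700,-150,150,28,40); k,lab=cv2.connectedComponents(m.astype(np.uint8)); 
    p=w[m&(lab==1+np.argmax([(lab==i).sum() for i in range(1,k)]))]; print(" base",len(p),rect(p[:,:2]),p[:,2].mean().round(1), cv2.boxPoints(cv2.minAreaRect(p[:,:2].astype(np.float32))).round(0).tolist())
    b=near(w,300,700,-100,40,-15,10); print(" board z",np.nanmedian(w[b][:,2]))
    for nm,a in dict(tin=(330,480,-330,-110,60,75),disp=(330,480,0,250,15,95)).items():
        p=w[near(w,*a)]; print(" ",nm,rect(p[:,:2]),p.min(0).round(),p.max(0).round())
E
```

```text
punch [569.9 -42.5  34.7]
wedge [ 656.1 -172.7    1. ]
fin [ 582.3 -166.4   50.4]
tin [ 510.8 -279.2   57.7]
disp [507.8 148.7  11.4]
board [ 489.5 -105.3   -2.8]
top orange 439 [array([ 628.8, -168.2]), array([99.9, 27. ]), np.float64(2.4)] [ 1.7  9.5 52.6]
 fin 73 [ 591.3 -169.2   50.5] [array([ 591. , -169.3]), array([13.5, 24.4]), np.float64(89.6)]
 low [array([ 629.4, -168.1]), array([98.8, 27. ]), np.float64(2.4)]
 base 4 [array([580.9,  15.9]), array([6.9, 0.7]), np.float64(89.3)] 32.1 [[581.0, 13.0], [581.0, 13.0], [581.0, 19.0], [581.0, 19.0]]
 board z -0.3488308751276463
  tin [array([ 454.3, -236.6]), array([170. ,  51.1]), np.float64(89.9)] [ 429. -322.   60.] [ 480. -152.   66.]
  disp [array([426.1, 104.3]), array([208.7, 108.7]), np.float64(89.4)] [371.   0.  15.] [480. 208.  72.]
scene orange 437 [array([ 551.2, -181.6]), array([260.3,  45. ]), np.float64(11.9)] [ 1.5 11.4 53.5]
 fin 48 [ 590.5 -164.4   50.5] [array([ 591.9, -167.3]), array([23.2, 17.1]), np.float64(3.8)]
 low [array([ 629.5, -164.6]), array([100.1,  32.4]), np.float64(3.2)]
 base 1247 [array([625.8,  -6.8]), array([120.1, 141.9]), np.float64(81.8)] 33.8 [[547.0, -56.0], [687.0, -76.0], [705.0, 42.0], [564.0, 63.0]]
 board z 0.8712725962054719
  tin [array([ 454.7, -234. ]), array([ 50.9, 171.7]), np.float64(0.1)] [ 429. -320.   60.] [ 480. -148.   66.]
  disp [array([424.9, 106.5]), array([109.9, 212.3]), np.float64(0.0)] [370.   0.  15.] [480. 213.  71.]
```

```bash
python3 - <<'E'
from h import *
for n in("top","scene"):
    c=dict(np.load(n+"0.npz")); w=pts(c)
    m=orange(c)&near(w,560,700,-200,-130,-10,80); p=w[m]; f=p[p[:,2]>44]; l=p[(p[:,2]<13)&(p[:,0]>612)]
    d=cv2.fitLine(l[:,:2].astype(np.float32),cv2.DIST_L2,0,.01,.01).ravel(); print(n,"wedge yaw",np.degrees(np.arctan(d[1]/d[0])).round(1),rect(p[:,:2]),"thin x",p[:,0].max().round(1),"fin",rect(f[:,:2]))
    m=green(c)&near(w,530,720,-90,80,29,42); p=w[m]; print(" base",len(p),rect(p[:,:2]),np.median(p[:,2]).round(1))
    q=w[near(w,500,760,-120,120,60,320)]-[625,-7,0]; a=np.radians(-8.1); R=np.array([[np.cos(a),-np.sin(a)],[np.sin(a),np.cos(a)]]); xy=q[:,:2]@R
    for z in range(60,300,30):
        s=(q[:,2]>=z)&(q[:,2]<z+30)&(abs(xy[:,0])<75)
        if s.any(): print("  z",z,"x",xy[s,0].min().round(),xy[s,0].max().round(),"y",xy[s,1].min().round(),xy[s,1].max().round())
    p=w[near(w,400,540,-60,60,8,95)]; print(" disp right end y",np.percentile(p[:,1],1).round(1), "x",np.percentile(p[:,0],[1,99]).round()); p=w[near(w,400,600,-330,-100,20,75)];print(" tin",p.min(0).round(),p.max(0).round())
E
```

```text
top wedge yaw 0.9 [array([ 628.8, -168.2]), array([99.9, 27. ]), np.float64(2.4)] thin x 678.8 fin [array([ 591. , -169.3]), array([13.5, 24.4]), np.float64(89.6)]
 base 22 [array([595.5,  21.5]), array([68.8, 56.3]), np.float64(61.2)] 32.7
  z 60 x -8.0 62.0 y -43.0 35.0
  z 90 x 5.0 63.0 y -23.0 7.0
  z 120 x 1.0 61.0 y -23.0 5.0
  z 150 x 1.0 68.0 y -24.0 26.0
  z 180 x 1.0 69.0 y -24.0 27.0
  z 210 x 9.0 60.0 y -14.0 30.0
  z 240 x 49.0 74.0 y 13.0 42.0
  z 270 x 54.0 74.0 y 18.0 38.0
 disp right end y 13.8 x [474. 534.]
 tin [ 422. -323.   20.] [ 599. -151.   72.]
scene wedge yaw -2.2 [array([ 629.5, -164.6]), array([100.1,  32.4]), np.float64(3.2)] thin x 679.5 fin [array([ 591.9, -167.3]), array([23.2, 17.1]), np.float64(3.8)]
 base 1233 [array([625.8,  -7.2]), array([120. , 141.8]), np.float64(81.2)] 34.0
  z 60 x -9.0 69.0 y -42.0 38.0
  z 90 x 4.0 69.0 y -13.0 17.0
  z 120 x 1.0 69.0 y -14.0 17.0
  z 150 x -0.0 61.0 y -19.0 31.0
  z 180 x 1.0 69.0 y -18.0 32.0
  z 210 x 8.0 60.0 y -9.0 34.0
  z 240 x 49.0 74.0 y 20.0 45.0
  z 270 x 52.0 70.0 y 21.0 43.0
 disp right end y 16.6 x [474. 530.]
 tin [ 422. -322.   20.] [ 600. -146.   71.]
```

>>> step_arm:
  increments:
    - [[0, 0, 0.1, 0.5, -0.5, 0, -1], [0, 0, 0.1, 0.7, -0.7, 0, -1], [0, 0, 0, 0.8, -0.8, 0, -1], [0, 0, 0, 0.8, -0.8, 0, -1], [0, 0, 0, 0.8, -0.8, 0, -1]]

```text
clock: 0.6
eef_pos: [261.0, -370.0, 404.5]
eef_rot: [-3.141, 0.0, 0.093]
wrist_force: [0.6, -0.3, 0.2]
finger_gap: 94.2
finger_force: 0.0
```

>>> step_arm:
  increments:
    - [[0, 0, 0.118, 0.9, -0.55, 0, -1], [0, 0, 0, 0.9, -0.55, 0, -1], [0, 0, 0, 0.9, -0.55, 0, -1], [0, 0, 0, 0.9, -0.55, 0, -1], [0, 0, 0, 0.9, -0.55, 0, -1]]

```text
clock: 1.1
eef_pos: [439.3, -256.8, 404.5]
eef_rot: [-3.141, 0.0, 0.001]
wrist_force: [-0.6, -0.4, -0.0]
finger_gap: 94.1
finger_force: 0.0
```

>>> step_arm:
  increments:
    - [[0, 0, 0, 0.9, -0.55, 0.2, -1], [0, 0, 0, 0.9, -0.55, 0.5, -1], [0, 0, 0, 0.5, -0.2, 0.7, -1], [0, 0, 0, 0, 0, 0.2, -1], [0, 0, 0, 0, 0, 0, -1]]

```text
clock: 1.6
eef_pos: [529.7, -205.9, 339.2]
eef_rot: [-3.14, 0.003, 0.002]
wrist_force: [-0.3, -0.1, -0.0]
finger_gap: 93.7
finger_force: 0.0
```

```bash
python3 - <<'E'
from h import *
from cell import optics,manip
s=manip.read_state();print(s['eef_pos'].round(1),s['eef_rot'].round(3),s['wrist_force'].round(2))
c=optics.camera("wrist"); cv2.imwrite("pics/wrist1.png",c["frame"][:,:,::-1]); np.savez("wrist1.npz",**c); w=pts(c)
m=orange(c)&near(w,540,720,-220,-120,-10,80); p=w[m]; f=p[p[:,2]>46]; l=p[p[:,2]<13]
print(len(p),"all",rect(p[:,:2]),"fin",len(f),rect(f[:,:2]),np.percentile(p[:,2],[1,99]).round(1))
m=green(c)&near(w,530,720,-90,80,25,42); p=w[m]; print("base",len(p),rect(p[:,:2]),np.median(p[:,2]))
E
```

```text
[ 529.7 -205.9  339.2] [-3.14e+00  3.00e-03  2.00e-03] [-0.25 -0.08 -0.01]
221 all [array([ 628.9, -168.1]), array([93.2, 28.6]), np.float64(2.1)] fin 139 [array([ 595.3, -169.4]), array([13.8, 22.2]), np.float64(89.9)] [ 5.9 53.2]
base 0 [array([0., 0.]), array([0., 0.]), np.float64(0.0)] nan
  return _methods._mean(a, axis=axis, dtype=dtype,
  ret = ret.dtype.type(ret / rcount)
```

>>> step_arm:
  increments:
    - [[0, 0, 0, 0.8, -0.45, 0, -1], [0, 0, 0, 0.76, -0.48, 0.2, -1], [0, 0, 0, 0, 0, 0.5, -1], [0, 0, 0, 0, 0, 0.5, -1], [0, 0, 0, 0, 0, 0, -1]]

```text
clock: 2.15
eef_pos: [591.5, -169.4, 291.7]
eef_rot: [-3.141, 0.002, 0.0]
wrist_force: [-0.2, 0.2, 0.9]
finger_gap: 94.0
finger_force: 0.0
```

```bash
python3 - <<'E'
from h import *
from cell import optics,manip
s=manip.read_state();print(s['eef_pos'].round(1),s['eef_rot'].round(3))
c=optics.camera("wrist"); cv2.imwrite("pics/wrist2.png",c["frame"][:,:,::-1]); w=pts(c)
m=orange(c)&near(w,540,720,-220,-120,-10,80); p=w[m]; f=p[p[:,2]>46]
print(len(p),"all",rect(p[:,:2]),"fin",len(f),rect(f[:,:2]),np.percentile(p[:,2],[1,99]).round(1))
E
```

```text
[ 591.5 -169.4  291.7] [-3.141e+00  2.000e-03  0.000e+00]
1915 all [array([ 631.1, -167.3]), array([97.8, 28.6]), np.float64(2.1)] fin 523 [array([ 595.3, -168.9]), array([23.5, 14.4]), np.float64(1.6)] [ 4.8 53. ]
```

View pics/wrist2.png

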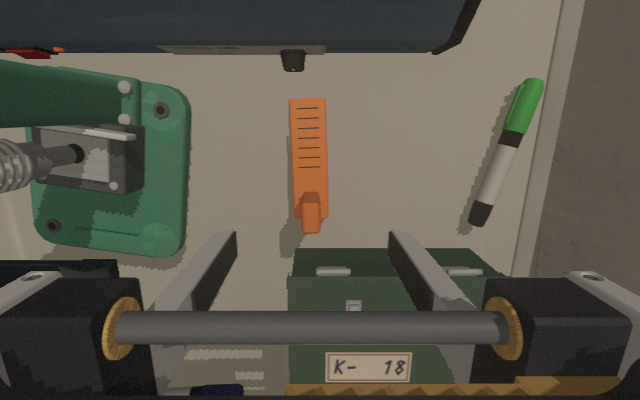

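The wrist view shows the fin at (311,213) and the thin end at (308,100), so yaw is about +2°. It's centred between the open fingers and clear of the tin. Descending to grip.

>>> step_arm:
  increments:
    - [[0, 0, -0.04, 0.04, -0.02, 0.6, -1], [0, 0, 0, 0, 0, 0.7, -1], [0, 0, 0, 0, 0, 0.55, -1], [0, 0, 0, 0, 0, 0, 0], [0, 0, 0, 0, 0, 0, 0.5]]
  newtons: 20

```text
clock: 2.7
eef_pos: [594.1, -168.5, 220.8]
eef_rot: [3.141, -0.002, 0.032]
wrist_force: [-0.1, -0.3, -0.3]
finger_gap: 81.6
finger_force: 0.0
```

>>> step_arm:
  increments:
    - [[0, 0, 0, 0, 0, 0, 1], [0, 0, 0, 0, 0, 0, 1], [0, 0, 0, 0, 0, 0, 1], [0, 0, 0, 0, 0, 0, 1], [0, 0, 0, 0, 0, 0, 1]]

```text
clock: 3.2
eef_pos: [593.9, -167.9, 218.8]
eef_rot: [3.141, -0.0, 0.033]
wrist_force: [0.1, -0.6, -0.6]
finger_gap: 41.6
finger_force: 0.0
```

>>> step_arm:
  increments:
    - [[0, 0, 0, 0, 0, 0, 1], [0, 0, 0, 0, 0, 0, 1], [0, 0, 0, 0, 0, 0, 1], [0, 0, 0, 0, 0, 0, 1], [0, 0, 0, 0, 0, 0, 1]]

```text
clock: 3.7
eef_pos: [593.9, -167.9, 218.6]
eef_rot: [-3.142, -0.0, 0.032]
wrist_force: [-0.2, 0.7, 0.2]
finger_gap: 14.0
finger_force: 20.0
```

```bash
python3 - <<'E'
from h import *
from cell import optics,manip
s=manip.read_state();print({k:np.round(s[k],2) for k in('eef_pos','eef_rot','wrist_force','finger_gap','finger_force')})
c=optics.camera("wrist"); w=pts(c)
m=orange(c)&near(w,540,720,-220,-120,-10,80); p=w[m]; l=p[p[:,2]<13]
print(len(p),"all",rect(p[:,:2]),np.percentile(p[:,2],[1,99]).round(1),p.max(0))
c2=c;m=green(c)&near(w,530,720,-110,80,25,42); p=w[m]; print("base",len(p),p.min(0).round(1))
E
```

```text
{'eef_pos': array([ 593.88, -167.91,  218.62]), 'eef_rot': array([-3.14, -0.  ,  0.03]), 'wrist_force': array([-0.24,  0.7 ,  0.16]), 'finger_gap': np.float64(14.01), 'finger_force': np.float64(20.0)}
6161 all [array([ 632.7, -167.2]), array([99.4, 29.1]), np.float64(2.0)] [ 3.2 52.7] [ 682.09870864 -151.38465287   53.69041554]
base 47 [574.7 -45.2  31.7]
```

>>> step_arm:
  increments:
    - [[0, 0, 0, 0, 0, -0.4, 1], [0, 0, 0.111, 0, 0, -0.8, 1], [0, 0, 0.111, 0, 0, -0.8, 1], [0, 0, 0, -0.35, -0.3, 0, 1], [0, 0, 0, -0.75, -0.6, 0, 1]]
  newtons: 25

```text
clock: 4.25
eef_pos: [555.5, -126.6, 300.6]
eef_rot: [3.141, -0.003, -0.144]
wrist_force: [0.9, 0.2, -0.6]
finger_gap: 14.1
finger_force: 25.0
```

>>> step_arm:
  increments:
    - [[0, 0, 0, -0.75, -0.6, 0, 1], [0, 0, 0, -0.75, -0.6, 0, 1], [0, 0, 0, -0.7, -0.6, 0, 1], [0, 0, 0, -0.37, -0.34, 0, 1], [0, 0, 0, 0, 0, 0, 1]]

```text
clock: 4.75
eef_pos: [464.7, -25.4, 299.9]
eef_rot: [-3.141, -0.001, -0.14]
wrist_force: [-0.1, -0.7, -0.7]
finger_gap: 13.5
finger_force: 25.0
```

```bash
cat > look.py <<'E'
from h import *
from cell import optics,manip
s=manip.read_state();print({k:np.round(s[k],2) for k in('clock','eef_pos','eef_rot','wrist_force','finger_gap','finger_force')})
import sys
c=optics.camera("wrist"); cv2.imwrite(f"pics/{sys.argv[1]}.png",c["frame"][:,:,::-1]); np.savez(sys.argv[1]+".npz",**c); w=pts(c)
m=orange(c)&near(w,350,720,-220,100,-10,180); p=w[m]
print("wedge",len(p),rect(p[:,:2]),np.percentile(p[:,2],[1,99]).round(1))
m=green(c)&near(w,530,720,-110,80,31,37); p=w[m]; print("base",len(p),rect(p[:,:2]),cv2.boxPoints(cv2.minAreaRect(p[:,:2].astype(np.float32))).round(1).tolist())
E
python3 look.py wrist3
```

```text
{'clock': np.float64(4.75), 'eef_pos': array([464.69, -25.39, 299.9 ]), 'eef_rot': array([-3.14, -0.  , -0.14]), 'wrist_force': array([-0.11, -0.66, -0.72]), 'finger_gap': np.float64(13.53), 'finger_force': np.float64(25.0)}
wedge 2758 [array([503.1, -31.1]), array([28.9, 98.9]), np.float64(82.1)] [ 85.9 134.3]
base 1 [array([611.4, -15.7]), array([0., 0.]), np.float64(0.0)] [[611.4000244140625, -15.699999809265137], [611.4000244140625, -15.699999809265137], [611.4000244140625, -15.699999809265137], [611.4000244140625, -15.699999809265137]]
```

View pics/wrist3.png

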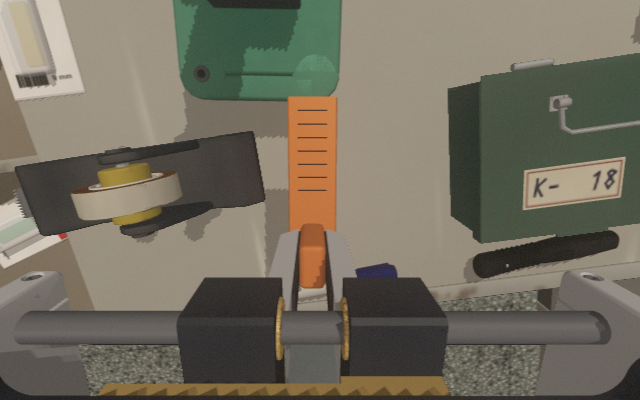

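The wedge points at the base corner. The worn-foot spot is at (315,70), the base's front edge is at row 98, and the right edge is at column 339. I'll locate the corner from this view by depth.

```bash
python3 - <<'E'
from h import *
c=dict(np.load("wrist3.npz")); w=pts(c)
for u,v in((315,70),(202,73),(315,90),(250,90),(335,50),(380,120),(312,105)): print(u,v,w[v,u].round(1))
m=near(w,535,640,-70,70,28,45); m[:, :]&=True; m[97:,290:337]&=False; p=w[m]; a=np.radians(-8.1)
R=np.array([[np.cos(a),-np.sin(a)],[np.sin(a),np.cos(a)]]); q=p[:,:2]@R
print(len(p),"front edge px",np.percentile(q[:,0],[0.5,1,2]).round(1),"right edge",np.percentile(q[:,1],[.5,1,2]).round(1),"z",np.median(p[:,2]))
corner=np.array([np.percentile(q[:,0],.7)+18,np.percentile(q[:,1],.7)+18]); print("foot world",(R@corner).round(1))
E
```

```text
315 70 [574.  -43.6  32.8]
202 73 [583.3  39.1  35.1]
315 90 [560.2 -41.7  32.1]
250 90 [567.1   7.   31.6]
335 50 [585.3 -59.9  33.1]
380 120 [530.2 -94.8   1.8]
312 105 [548.  -37.6  84.2]
15553 front edge px [553.4 554.  555.4] right edge [20.1 20.8 22.1] z 33.12560907465425
foot world [571.7 -42.6]
```

>>> step_arm:
  increments:
    - [[0, 0, 0, -0.2, 0.04, 0.2, 1], [0, 0, 0, 0, 0, 0.6, 1], [0, 0, 0, 0, 0, 0.7, 1], [0, 0, 0, 0, 0, 0.4, 1], [0, 0, 0, 0, 0, 0.07, 1]]

```text
clock: 5.3
eef_pos: [457.4, -28.0, 218.2]
eef_rot: [3.142, 0.003, -0.143]
wrist_force: [-7.1, 0.8, 17.3]
finger_gap: 13.9
finger_force: 25.0
```

>>> step_arm:
  increments:
    - [[0, 0, 0, 0, 0, 0, 1], [0, 0, 0, 0, 0, 0, 1]]

```text
clock: 5.5
eef_pos: [457.7, -27.6, 220.1]
eef_rot: [3.142, -0.0, -0.142]
wrist_force: [0.3, 0.1, -1.0]
finger_gap: 13.7
finger_force: 25.0
```

>>> step_arm:
  increments:
    - [[0, 0, 0, 0, 0, 0.01, 1], [0, 0, 0, 0, 0, 0, 1]]

```text
clock: 5.7
eef_pos: [457.7, -27.3, 219.7]
eef_rot: [3.142, -0.001, -0.142]
wrist_force: [-0.1, 0.2, -0.9]
finger_gap: 13.8
finger_force: 25.0
```

>>> step_arm:
  increments:
    - [[0, 0, 0, 0, 0, 0.01, 1], [0, 0, 0, 0, 0, 0, 1]]

```text
clock: 5.9
eef_pos: [457.6, -27.2, 219.1]
eef_rot: [3.142, -0.0, -0.142]
wrist_force: [-0.1, 0.1, -0.8]
finger_gap: 13.7
finger_force: 25.0
```

>>> step_arm:
  increments:
    - [[0, 0, 0, 0, 0, 0.01, 1], [0, 0, 0, 0, 0, 0, 1]]

```text
clock: 6.1
eef_pos: [457.6, -27.2, 218.6]
eef_rot: [-3.142, 0.0, -0.142]
wrist_force: [0.1, 0.5, -0.2]
finger_gap: 13.6
finger_force: 25.0
```

>>> step_arm:
  increments:
    - [[0, 0, 0, 0, 0, 0.01, 1], [0, 0, 0, 0, 0, 0, 1]]

```text
clock: 6.3
eef_pos: [457.6, -27.2, 218.3]
eef_rot: [-3.142, -0.0, -0.142]
wrist_force: [0.2, 0.4, -0.3]
finger_gap: 13.9
finger_force: 25.0
```

>>> step_arm:
  increments:
    - [[0, 0, 0, 0, 0, 0.01, 1], [0, 0, 0, 0, 0, 0, 1]]

```text
clock: 6.5
eef_pos: [457.7, -27.2, 218.2]
eef_rot: [3.142, -0.0, -0.142]
wrist_force: [-2.8, 1.6, 6.4]
finger_gap: 14.0
finger_force: 25.0
```

>>> step_arm:
  increments:
    - [[0, 0, 0, 0, 0, 0.01, 1], [0, 0, 0, 0, 0, 0, 1]]

```text
clock: 6.7
eef_pos: [457.7, -27.2, 218.2]
eef_rot: [-3.142, -0.0, -0.142]
wrist_force: [-3.7, 0.7, 12.5]
finger_gap: 13.7
finger_force: 25.0
```

>>> step_arm:
  increments:
    - [[0, 0, 0, 0, 0, 0, 1], [0, 0, 0, 0, 0, 0, 1]]

```text
clock: 6.9
eef_pos: [457.7, -27.2, 218.2]
eef_rot: [-3.142, -0.001, -0.142]
wrist_force: [-4.2, -0.1, 13.0]
finger_gap: 13.9
finger_force: 25.0
```

>>> step_arm:
  increments:
    - [[0, 0, 0, 0, 0, -0.018, 1], [0, 0, 0, 0, 0, 0, 1]]
  newtons: 12

```text
clock: 7.1
eef_pos: [457.6, -27.2, 218.2]
eef_rot: [3.142, -0.0, -0.142]
wrist_force: [-0.8, 0.0, 4.4]
finger_gap: 13.8
finger_force: 12.0
```

>>> step_arm:
  increments:
    - [[0, 0, 0, 0.05, 0, 0, 1], [0, 0, 0, 0.05, 0, 0, 1]]

```text
clock: 7.3
eef_pos: [461.7, -27.8, 218.2]
eef_rot: [-3.142, 0.0, -0.142]
wrist_force: [-0.8, 0.9, 2.4]
finger_gap: 13.6
finger_force: 12.0
```

>>> step_arm:
  increments:
    - [[0, 0, 0, 0.05, 0, 0, 1], [0, 0, 0, 0.05, 0, 0, 1]]

```text
clock: 7.5
eef_pos: [465.8, -28.4, 218.2]
eef_rot: [-3.142, 0.0, -0.142]
wrist_force: [-1.4, -1.7, 3.8]
finger_gap: 14.1
finger_force: 12.0
```

>>> step_arm:
  increments:
    - [[0, 0, 0, 0.05, 0, 0, 1], [0, 0, 0, 0.05, 0, 0, 1]]

```text
clock: 7.7
eef_pos: [469.7, -29.0, 218.2]
eef_rot: [3.142, -0.0, -0.142]
wrist_force: [-1.9, -0.2, 4.0]
finger_gap: 13.6
finger_force: 12.0
```

>>> step_arm:
  increments:
    - [[0, 0, 0, 0.05, 0, 0, 1], [0, 0, 0, 0.05, 0, 0, 1], [0, 0, 0, 0.05, 0, 0, 1], [0, 0, 0, 0.05, 0, 0, 1]]

```text
clock: 8.1
eef_pos: [477.6, -30.1, 218.2]
eef_rot: [3.142, 0.0, -0.142]
wrist_force: [-2.3, -0.1, 3.7]
finger_gap: 13.8
finger_force: 12.0
```

>>> step_arm:
  increments:
    - [[0, 0, 0, 0.05, 0, 0, 1], [0, 0, 0, 0.05, 0, 0, 1], [0, 0, 0, 0.05, 0, 0, 1], [0, 0, 0, 0.05, 0, 0, 1]]

```text
clock: 8.5
eef_pos: [485.5, -31.2, 218.2]
eef_rot: [-3.142, 0.0, -0.142]
wrist_force: [-1.5, -0.4, 4.8]
finger_gap: 13.8
finger_force: 12.0
```

>>> step_arm:
  increments:
    - [[0, 0, 0, 0.03, 0, 0, 1], [0, 0, 0, 0.03, 0, 0, 1]]

```text
clock: 8.7
eef_pos: [487.8, -31.6, 218.2]
eef_rot: [3.142, 0.0, -0.142]
wrist_force: [-2.4, 1.2, 4.9]
finger_gap: 14.1
finger_force: 12.0
```

>>> step_arm:
  increments:
    - [[0, 0, 0, 0.03, 0, 0, 1], [0, 0, 0, 0.03, 0, 0, 1]]

```text
clock: 8.9
eef_pos: [490.2, -31.8, 218.2]
eef_rot: [-3.142, -0.0, -0.142]
wrist_force: [-2.3, 0.3, 4.9]
finger_gap: 14.1
finger_force: 12.0
```

>>> step_arm:
  increments:
    - [[0, 0, 0, 0.04, 0, 0, 1], [0, 0, 0, 0, 0, 0, 1]]

```text
clock: 9.1
eef_pos: [491.9, -32.1, 218.2]
eef_rot: [-3.142, -0.0, -0.142]
wrist_force: [0.3, 0.1, 2.4]
finger_gap: 14.3
finger_force: 12.0
```

>>> step_arm:
  increments:
    - [[0, 0, 0, 0.04, 0, 0, 1], [0, 0, 0, 0, 0, 0, 1]]

```text
clock: 9.3
eef_pos: [493.4, -32.3, 218.2]
eef_rot: [3.142, -0.0, -0.142]
wrist_force: [-0.2, 0.5, 3.9]
finger_gap: 13.9
finger_force: 12.0
```

>>> step_arm:
  increments:
    - [[0, 0, 0, 0.04, 0, 0, 1], [0, 0, 0, 0, 0, 0, 1]]

```text
clock: 9.5
eef_pos: [494.9, -32.6, 218.2]
eef_rot: [-3.142, -0.0, -0.142]
wrist_force: [-0.3, -0.3, 3.8]
finger_gap: 14.1
finger_force: 12.0
```

>>> step_arm:
  increments:
    - [[0, 0, 0, 0.04, 0, 0, 1], [0, 0, 0, 0, 0, 0, 1]]

```text
clock: 9.7
eef_pos: [496.5, -32.8, 218.2]
eef_rot: [3.142, -0.0, -0.142]
wrist_force: [-0.5, -0.1, 4.4]
finger_gap: 13.8
finger_force: 12.0
```

>>> step_arm:
  increments:
    - [[0, 0, 0, 0.025, 0, 0, 1], [0, 0, 0, 0.025, 0, 0, 1]]

```text
clock: 9.9
eef_pos: [498.3, -33.0, 218.2]
eef_rot: [-3.142, 0.0, -0.142]
wrist_force: [-2.6, 0.3, 5.0]
finger_gap: 13.9
finger_force: 12.0
```

>>> step_arm:
  increments:
    - [[0, 0, 0, 0.025, 0, 0, 1], [0, 0, 0, 0.025, 0, 0, 1]]

```text
clock: 10.1
eef_pos: [500.3, -33.3, 218.2]
eef_rot: [-3.142, 0.0, -0.142]
wrist_force: [-2.5, 0.8, 5.1]
finger_gap: 14.0
finger_force: 12.0
```

>>> step_arm:
  increments:
    - [[0, 0, 0, 0.025, 0, 0, 1], [0, 0, 0, 0.025, 0, 0, 1]]

```text
clock: 10.3
eef_pos: [502.3, -33.6, 218.2]
eef_rot: [-3.142, 0.0, -0.142]
wrist_force: [-2.9, 0.3, 4.9]
finger_gap: 14.0
finger_force: 12.0
```

>>> step_arm:
  increments:
    - [[0, 0, 0, 0.025, 0, 0, 1], [0, 0, 0, 0.025, 0, 0, 1]]

```text
clock: 10.5
eef_pos: [504.3, -33.9, 218.2]
eef_rot: [-3.142, 0.0, -0.142]
wrist_force: [-2.1, -0.3, 5.7]
finger_gap: 13.9
finger_force: 12.0
```

>>> step_arm:
  increments:
    - [[0, 0, 0, 0.025, 0, 0, 1], [0, 0, 0, 0.025, 0, 0, 1]]

```text
clock: 10.7
eef_pos: [506.3, -34.2, 218.2]
eef_rot: [-3.142, 0.0, -0.142]
wrist_force: [-2.2, 0.4, 5.5]
finger_gap: 13.9
finger_force: 12.0
```

>>> step_arm:
  increments:
    - [[0, 0, 0, 0.025, 0, 0, 1], [0, 0, 0, 0.025, 0, 0, 1]]

```text
clock: 10.9
eef_pos: [508.2, -34.4, 218.2]
eef_rot: [-3.142, 0.0, -0.142]
wrist_force: [-2.7, 0.5, 5.8]
finger_gap: 13.9
finger_force: 12.0
```

>>> step_arm:
  increments:
    - [[0, 0, 0, 0.025, 0, -0.002, 1], [0, 0, 0, 0.025, 0, -0.002, 1]]

```text
clock: 11.1
eef_pos: [510.2, -34.7, 218.2]
eef_rot: [3.142, 0.0, -0.142]
wrist_force: [-1.2, 1.1, 1.4]
finger_gap: 14.2
finger_force: 12.0
```

>>> step_arm:
  increments:
    - [[0, 0, 0, 0.025, 0, 0, 1], [0, 0, 0, 0.025, 0, 0, 1]]

```text
clock: 11.3
eef_pos: [512.3, -35.1, 218.2]
eef_rot: [3.142, 0.0, -0.142]
wrist_force: [-1.0, 0.4, 1.6]
finger_gap: 13.7
finger_force: 12.0
```

>>> step_arm:
  increments:
    - [[0, 0, 0, 0.025, 0, 0, 1], [0, 0, 0, 0.025, 0, 0, 1]]

```text
clock: 11.5
eef_pos: [514.3, -35.3, 218.2]
eef_rot: [-3.142, 0.0, -0.142]
wrist_force: [-0.8, -0.1, 0.7]
finger_gap: 14.0
finger_force: 12.0
```

>>> step_arm:
  increments:
    - [[0, 0, 0, 0.025, 0, 0, 1], [0, 0, 0, 0.025, 0, 0, 1]]

```text
clock: 11.7
eef_pos: [516.3, -35.6, 218.2]
eef_rot: [3.142, 0.0, -0.142]
wrist_force: [0.3, 0.1, -0.4]
finger_gap: 14.0
finger_force: 12.0
```

>>> step_arm:
  increments:
    - [[0, 0, 0, 0.025, 0, 0, 1], [0, 0, 0, 0.025, 0, 0, 1]]

```text
clock: 11.9
eef_pos: [518.3, -35.9, 218.2]
eef_rot: [-3.142, 0.0, -0.142]
wrist_force: [1.0, 0.8, -0.0]
finger_gap: 14.2
finger_force: 12.0
```

>>> step_arm:
  increments:
    - [[0, 0, 0, 0.025, 0, 0, 1], [0, 0, 0, 0.025, 0, 0, 1]]

```text
clock: 12.1
eef_pos: [520.3, -36.2, 218.3]
eef_rot: [-3.142, -0.0, -0.142]
wrist_force: [0.9, 0.0, -0.8]
finger_gap: 14.1
finger_force: 12.0
```

>>> step_arm:
  increments:
    - [[0, 0, 0, 0.0, 0, 0.003, 1], [0, 0, 0, 0.025, 0, 0.002, 1]]

```text
clock: 12.3
eef_pos: [521.2, -36.3, 218.2]
eef_rot: [-3.142, 0.0, -0.142]
wrist_force: [-0.4, 0.6, 1.8]
finger_gap: 13.9
finger_force: 12.0
```

>>> step_arm:
  increments:
    - [[0, 0, 0, 0.02, 0, 0, 1], [0, 0, 0, 0.025, 0, 0, 1]]

```text
clock: 12.5
eef_pos: [523.0, -36.6, 218.2]
eef_rot: [-3.142, -0.0, -0.142]
wrist_force: [-0.5, -0.9, 0.9]
finger_gap: 13.8
finger_force: 12.0
```

>>> step_arm:
  increments:
    - [[0, 0, 0, 0.025, 0, 0, 1], [0, 0, 0, 0.025, 0, 0, 1]]

```text
clock: 12.7
eef_pos: [525.0, -36.9, 218.2]
eef_rot: [3.142, 0.0, -0.142]
wrist_force: [-2.5, 0.5, 2.6]
finger_gap: 13.9
finger_force: 12.0
```

>>> step_arm:
  increments:
    - [[0, 0, 0, 0.0125, 0, 0, 1], [0, 0, 0, 0.0125, 0, 0, 1]]

```text
clock: 12.9
eef_pos: [525.9, -37.0, 218.2]
eef_rot: [-3.142, 0.0, -0.142]
wrist_force: [-3.4, -0.1, 3.2]
finger_gap: 13.9
finger_force: 12.0
```

>>> step_arm:
  increments:
    - [[0, 0, 0, 0.0125, 0, 0, 1], [0, 0, 0, 0.0125, 0, 0, 1]]

```text
clock: 13.1
eef_pos: [526.9, -37.1, 218.2]
eef_rot: [3.142, 0.0, -0.142]
wrist_force: [-4.3, 0.6, 5.8]
finger_gap: 14.3
finger_force: 12.0
```

>>> step_arm:
  increments:
    - [[0, 0, 0, 0.0125, 0, 0, 1], [0, 0, 0, 0.0125, 0, 0, 1]]

```text
clock: 13.3
eef_pos: [527.8, -37.2, 218.2]
eef_rot: [-3.142, 0.001, -0.142]
wrist_force: [-5.1, 0.1, 6.2]
finger_gap: 13.7
finger_force: 12.0
```

```bash
python3 - <<'E'
from cell import manip
s=manip.read_state();print(s['wrist_force'].round(2),s['moment'].round(3),s['eef_pos'].round(2))
E
```

```text
[-5.06  0.08  6.17] [ 0.112  0.903 -0.031] [527.8  -37.24 218.2 ]
```

>>> step_arm:
  increments:
    - [[0, 0, 0, 0.01, 0, 0, 1], [0, 0, 0, 0.01, 0, 0, 1]]

```text
clock: 13.5
eef_pos: [528.5, -37.3, 218.2]
eef_rot: [-3.142, 0.001, -0.142]
wrist_force: [-5.8, 0.1, 6.5]
finger_gap: 13.6
finger_force: 12.0
```

>>> step_arm:
  increments:
    - [[0, 0, 0, 0.01, 0, 0, 1]]

```text
clock: 13.6
eef_pos: [528.9, -37.4, 218.2]
eef_rot: [-3.142, 0.001, -0.142]
wrist_force: [-6.1, 0.5, 7.7]
finger_gap: 13.7
finger_force: 12.0
```

>>> step_arm:
  increments:
    - [[0, 0, 0, 0, 0, 0, 0.3], [0, 0, 0, 0, 0, 0, 0.3], [0, 0, 0, 0, 0, 0, 0.3], [0, 0, 0, 0, 0, 0, 0.3]]

```text
clock: 14.0
eef_pos: [529.1, -37.4, 218.0]
eef_rot: [-3.142, -0.0, -0.142]
wrist_force: [0.3, -0.2, -0.3]
finger_gap: 33.0
finger_force: 0.0
```

>>> step_arm:
  increments:
    - [[0, 0, 0, 0, 0, 0, 0.3], [0, 0, 0, 0, 0, -0.1, 0.3], [0, 0, 0, 0, 0, -0.2, 0.3], [0, 0, 0, 0, 0, -0.6, 0.3], [0, 0, 0, 0, 0, -0.6, 0.3]]

```text
clock: 14.5
eef_pos: [529.0, -37.4, 279.3]
eef_rot: [3.142, 0.0, -0.142]
wrist_force: [-0.0, -0.2, -0.4]
finger_gap: 32.8
finger_force: 0.0
```

```bash
python3 look.py wrist4
```

```text
{'clock': np.float64(14.5), 'eef_pos': array([529.02, -37.44, 279.3 ]), 'eef_rot': array([ 3.14,  0.  , -0.14]), 'wrist_force': array([-0.03, -0.19, -0.39]), 'finger_gap': np.float64(32.81), 'finger_force': np.float64(0.0)}
wedge 494 [array([531.5,  17.6]), array([ 31.7, 144.1]), np.float64(0.4)] [11.2 53.1]
base 0 [array([0., 0.]), array([0., 0.]), np.float64(0.0)] [[0.0, 0.0], [0.0, 0.0], [0.0, 0.0], [0.0, 0.0]]
```

View pics/wrist4.png

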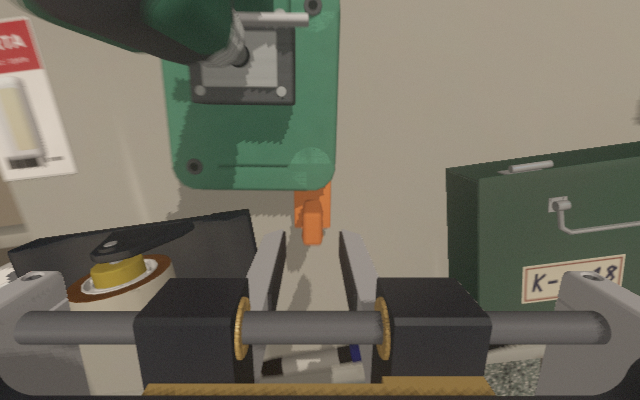

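The wedge is seated under the worn corner, with its fin at (312,225) and the corner's disc at (312,165). Next I'll check the corner position and whether the punch moved.

```bash
python3 - <<'E'
from h import *
from cell import optics
c=dict(np.load("wrist4.npz")); w=pts(c)
for u,v in((312,165),(195,167),(312,225)): print(u,v,w[v,u].round(1))
for n in("scene","top"):
    c=optics.camera(n); np.savez(n+"1.npz",**c)
    for k in("0","1"):
        d=dict(np.load(n+k+".npz")); w=pts(d)
        m=green(d)&near(w,530,720,-90,80,29,42)
        if n=="scene": m&=np.abs(w[...,0]-625)<200; p=w[m]; print(n,k,"base",len(p),rect(p[:,:2]),np.median(p[:,2]).round(2))
        p=w[near(w,610,720,-70,80,150,280)]; print(n,k,"head",len(p),np.nanmedian(p,0).round(1))
E
```

```text
312 165 [571.3 -44.   32.4]
195 167 [582.4  40.3  35.2]
312 225 [532.2 -38.4  52.7]
scene 0 base 1233 [array([625.8,  -7.2]), array([120. , 141.8]), np.float64(81.2)] 33.99
scene 0 head 1118 [658.9   4.6 192.3]
scene 1 base 1236 [array([630.3,  -6.6]), array([119.1, 147.9]), np.float64(80.5)] 34.1
scene 1 head 1073 [660.8   5.2 192.2]
top 0 head 1116 [668.8  -8.9 192.9]
top 1 head 1009 [672.5  -7.  195.1]
```

>>> step_arm:
  increments:
    - [[0, 0, 0, 0.4, 0.05, 0, 1], [0, 0, 0, 0.4, 0, 0, 1], [0, 0, 0, 0, 0, 0, 1], [0, 0, 0, 0, 0, 0, 1], [0, 0, 0, 0, 0, 0, 1]]

```text
clock: 15.15
eef_pos: [559.9, -43.8, 277.7]
eef_rot: [-3.142, 0.001, -0.142]
wrist_force: [0.6, 0.3, 0.9]
finger_gap: 0.3
finger_force: 0.0
```

>>> step_arm:
  increments:
    - [[0, 0, 0, 0.15, -0.04, 0.3, 1], [0, 0, 0, 0, 0, 0.4, 1], [0, 0, 0, 0, 0, 0.2, 1], [0, 0, 0, 0, 0, 0.08, 1], [0, 0, 0, 0, 0, 0, 1]]

```text
clock: 15.65
eef_pos: [566.6, -43.2, 238.5]
eef_rot: [-3.142, 0.001, -0.142]
wrist_force: [0.9, 0.3, 0.1]
finger_gap: 0.2
finger_force: 0.0
```

>>> step_arm:
  increments:
    - [[0, 0, 0, 0, 0, 0.02, 1], [0, 0, 0, 0, 0, 0.02, 1], [0, 0, 0, 0, 0, 0, 1]]

```text
clock: 15.95
eef_pos: [566.7, -43.2, 237.6]
eef_rot: [-3.142, -0.001, -0.142]
wrist_force: [0.2, 0.6, -0.0]
finger_gap: 0.4
finger_force: 0.0
```

>>> step_arm:
  increments:
    - [[0, 0, 0, 0, 0, 0.02, 1], [0, 0, 0, 0, 0, 0, 1]]

```text
clock: 16.15
eef_pos: [566.6, -43.2, 236.6]
eef_rot: [-3.142, -0.0, -0.142]
wrist_force: [-0.3, 0.2, 0.5]
finger_gap: 0.5
finger_force: 0.0
```

>>> step_arm:
  increments:
    - [[0, 0, 0, 0, 0, 0.02, 1], [0, 0, 0, 0, 0, 0.02, 1], [0, 0, 0, 0, 0, 0, 1]]

```text
clock: 16.45
eef_pos: [566.6, -43.2, 234.8]
eef_rot: [3.142, 0.0, -0.142]
wrist_force: [0.2, -0.3, -0.3]
finger_gap: 0.4
finger_force: 0.0
```

>>> step_arm:
  increments:
    - [[0, 0, 0, 0, 0, 0.015, 1], [0, 0, 0, 0, 0, 0, 1]]

```text
clock: 16.65
eef_pos: [566.6, -43.2, 234.2]
eef_rot: [-3.142, 0.0, -0.142]
wrist_force: [0.1, -0.5, 0.0]
finger_gap: 0.5
finger_force: 0.0
```

>>> step_arm:
  increments:
    - [[0, 0, 0, 0, 0, 0.01, 1], [0, 0, 0, 0, 0, 0, 1]]

```text
clock: 16.85
eef_pos: [566.6, -43.2, 233.9]
eef_rot: [-3.142, 0.0, -0.142]
wrist_force: [-0.5, 0.6, 0.3]
finger_gap: 0.6
finger_force: 0.0
```

>>> step_arm:
  increments:
    - [[0, 0, 0, 0, 0, 0.01, 1], [0, 0, 0, 0, 0, 0, 1]]

```text
clock: 17.05
eef_pos: [566.6, -43.2, 233.5]
eef_rot: [-3.142, 0.0, -0.142]
wrist_force: [-0.5, -0.4, 0.3]
finger_gap: 0.4
finger_force: 0.0
```

>>> step_arm:
  increments:
    - [[0, 0, 0, 0, 0, 0.01, 1], [0, 0, 0, 0, 0, 0, 1]]

```text
clock: 17.25
eef_pos: [566.6, -43.2, 233.1]
eef_rot: [3.142, 0.0, -0.142]
wrist_force: [-0.3, 0.3, 0.7]
finger_gap: 0.3
finger_force: 0.0
```

>>> step_arm:
  increments:
    - [[0, 0, 0, 0, 0, 0.01, 1], [0, 0, 0, 0, 0, 0, 1]]

```text
clock: 17.45
eef_pos: [566.7, -43.2, 232.8]
eef_rot: [3.142, -0.0, -0.142]
wrist_force: [0.1, -0.1, 0.6]
finger_gap: 0.3
finger_force: 0.6
```

>>> step_arm:
  increments:
    - [[0, 0, 0, 0, 0, 0.01, 1], [0, 0, 0, 0, 0, 0, 1]]

```text
clock: 17.65
eef_pos: [566.7, -43.2, 232.7]
eef_rot: [3.142, -0.0, -0.142]
wrist_force: [-2.8, -0.9, 4.5]
finger_gap: 0.2
finger_force: 2.7
```

Contact at 232.7. I'll press to about 15 N in small steps.

>>> step_arm:
  increments:
    - [[0, 0, 0, 0, 0, 0.01, 1], [0, 0, 0, 0, 0, 0, 1]]

```text
clock: 17.85
eef_pos: [566.7, -43.3, 232.6]
eef_rot: [3.141, -0.0, -0.142]
wrist_force: [-4.5, -0.5, 8.2]
finger_gap: 0.7
finger_force: 4.5
```

>>> step_arm:
  increments:
    - [[0, 0, 0, 0, 0, 0.01, 1], [0, 0, 0, 0, 0, 0, 1]]

```text
clock: 18.05
eef_pos: [566.7, -43.3, 232.5]
eef_rot: [3.141, -0.0, -0.142]
wrist_force: [-6.2, 0.1, 13.1]
finger_gap: 0.3
finger_force: 6.4
```

>>> step_arm:
  increments:
    - [[0, 0, 0, -0.006, 0, 0.006, 1], [0, 0, 0, 0, 0, 0, 1]]

```text
clock: 18.25
eef_pos: [566.5, -43.2, 232.5]
eef_rot: [3.141, -0.001, -0.142]
wrist_force: [-6.2, -0.0, 14.7]
finger_gap: 0.5
finger_force: 7.0
```

>>> step_arm:
  increments:
    - [[0, 0, 0, 0, 0, 0, 1], [0, 0, 0, 0, 0, 0, 1], [0, 0, 0, 0, 0, 0, 1], [0, 0, 0, 0, 0, 0, 1]]

```text
clock: 18.65
eef_pos: [566.5, -43.2, 232.5]
eef_rot: [3.142, -0.001, -0.142]
wrist_force: [-6.1, -0.3, 13.7]
finger_gap: 0.4
finger_force: 7.0
```

The corner held firm at 14 N, sinking about 0.2 mm, so it isn't rocking. Retreating.

>>> step_arm:
  increments:
    - [[0, 0, 0, 0, 0, -0.05, 1], [0, 0, 0, 0, 0, -0.3, 1], [0, 0, 0, 0, 0, -0.8, 1], [0, 0, 0, 0, 0, -0.9, 1], [0, 0, 0, -0.3, 0, -0.9, 1]]

```text
clock: 19.15
eef_pos: [554.7, -41.6, 351.1]
eef_rot: [-3.142, -0.0, -0.142]
wrist_force: [0.6, -0.9, 0.8]
finger_gap: 0.4
finger_force: 0.0
```

>>> step_arm:
  increments:
    - [[0, 0, 0, -0.8, 0, -0.5, 1], [0, 0, 0, -0.9, 0, 0, 1], [0, 0, 0, -0.9, 0, 0, 1], [0, 0, 0, -0.4, 0, 0, 1], [0, 0, 0, 0, 0, 0, 1]]

```text
clock: 19.65
eef_pos: [434.4, -24.3, 370.3]
eef_rot: [-3.142, -0.001, -0.142]
wrist_force: [0.4, 0.0, 0.4]
finger_gap: 0.4
finger_force: 0.0
```

```bash
python3 look.py wrist5; python3 - <<'E'
from h import *
from cell import optics
c=dict(np.load("wrist5.npz")); w=pts(c); m=orange(c)&near(w,480,620,-80,0,-10,70); p=w[m]; f=p[p[:,2]>46]; print("fin",rect(f[:,:2])," wedge",rect(p[:,:2]))
c=optics.camera("scene"); np.savez("scene2.npz",**c)
for k in "02":
    d=dict(np.load(f"scene{k}.npz")); w=pts(d); p=w[green(d)&near(w,530,720,-90,80,29,42)]; print(k,rect(p[:,:2]),np.median(p,0).round(2))
E
```

```text
{'clock': np.float64(19.65), 'eef_pos': array([434.44, -24.27, 370.3 ]), 'eef_rot': array([-3.14, -0.  , -0.14]), 'wrist_force': array([0.4 , 0.  , 0.43]), 'finger_gap': np.float64(0.38), 'finger_force': np.float64(0.0)}
wedge 80 [array([532.8, -35. ]), array([20.6, 27.6]), np.float64(82.2)] [11.2 53.4]
base 0 [array([0., 0.]), array([0., 0.]), np.float64(0.0)] [[0.0, 0.0], [0.0, 0.0], [0.0, 0.0], [0.0, 0.0]]
fin [array([529.9, -38.5]), array([12.9, 22.7]), np.float64(81.8)]  wedge [array([532.8, -35. ]), array([20.6, 27.6]), np.float64(82.2)]
0 [array([625.8,  -7.2]), array([120. , 141.8]), np.float64(81.2)] [598.04  13.84  33.99]
2 [array([628.3,  -6.5]), array([119. , 146.1]), np.float64(79.9)] [598.46  14.91  34.11]
```

View pics/wrist5.png

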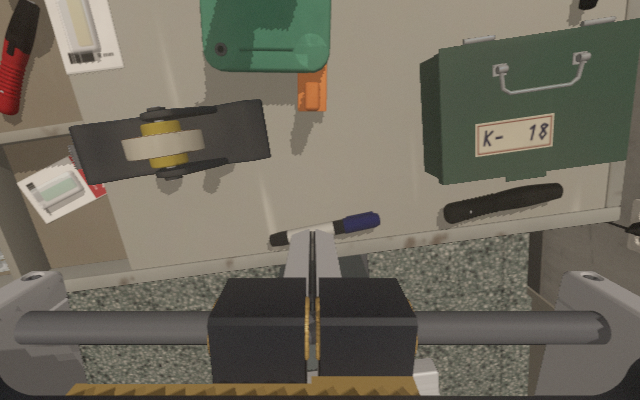

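The wedge's fin is at (313,90), snug against the base's front edge. The other items are undisturbed and the arm is clear of everything. Handing in.

```bash
python3 -c "
from cell import workorder; print(workorder.sign_off())"
```

```text
the job is handed in; nothing more can be done
None
```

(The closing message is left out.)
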